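# Walk the fixture block round to the stop fence

### The job

The heavy fixture block stands askew in front of the stop fence. Push at its corners with the fingertips to walk it round until its tall plain long face (the one opposite the stepped edge) looks squarely at the fence while still clear of the stop pins, then push it on until that face rests flat against both pins. It must stay on the table all the way, never lifted or tipped; leave the other things where they are, and take the hand away at the end.

Things in the scene. Friction and masses are not known exactly. Their poses are not given: they have to be found in the camera images.
- block: Cast aluminium fixture block, 0.75 to 1.2 kg, slides when pushed (5 to 15 N), too wide to pinch: 116 (x) by 140 (y) by 42 mm high. Origin: under its centre, at table level. +x points out of the tall plain long face; the opposite long side has a step: x = -58 to -38 mm is only 22 mm high. Short sides plain; it stands on a 70 by 84 mm foot 4 mm high. At the start turned 0.6 to 1.1 rad counter-clockwise (from above) from facing the fence, 5 cm or more clear.
- face (a point): Bottom middle of the block's tall plain long face (block x = +58 mm, y = 0, at table height).
- fence: Fixed stop fence: aluminium bar 260 mm long (y), 40 mm high, with two stop pins on its robot side. Origin on the table midway between the pins, in the plane of the pin ends; +x points into the fence, away from the robot, +y along it to the left; the bar's front is at x = 12 mm. Seated, the block's origin is at x = -58 mm, axes parallel, and within 30 mm of y = 0, so that both pins meet its face.
- pin_left (a point): End of the left stop pin: 18 mm diameter, axis 20 mm above the table, at y = +40 mm of the fence.
- pin_right (a point): End of the right stop pin, same size, at y = -40 mm of the fence.
- dowel: Leave alone: steel dowel pin, 16 mm across, 50 mm tall, standing upright beside the left end of the fence; origin under its centre.
- gauge: Leave alone: small steel gauge block 35 x 30 x 30 mm standing beside the right end of the fence; origin under its centre.
- collar: Leave alone: steel collar, 48 mm outside diameter, 20 mm tall, lying flat to the left of the block; origin under its centre.
- spray: Leave alone: white can, 48 mm across, 110 mm tall, to the right; origin under its centre.
- wrench: Leave alone: flat wrench 160 mm long, lying at the left of the table; origin at its middle.
- taperoll: Leave alone: yellow roll of tape, 90 mm across, 24 mm tall, lying flat at the right of the table; origin under its centre.
- driver: Leave alone: screwdriver 180 mm long, lying at the left of the table; origin at its middle.
Things that resemble listed ones, but are neither listed nor needed, are in the scene too. Leave any turquoise look-alike of the block alone.

How it is judged:
By the outcome, as a careful person would: the job done as asked, in the order asked, and still so for the second after the job is handed in, with the robot touching nothing.
It also fails if it takes over 72 s, if anything falls off the work surface, if the arm or the gripper's body presses on something with over 40 N, if the wrist force passes 120 N, or if a joint passes its speed limit or range.

### The arm

A 6-joint arm with a two-finger parallel gripper is mounted at the origin on the work surface. World frame = base frame: x ahead of the robot, y to its left, z up, the work surface at z = 0. Lengths are in mm, angles in degrees, forces in N, time in s.
With the tool pointing down it reaches from about 300 to 850 mm from the base axis. Payload 4.2 kg.
Tool frame: the origin (TCP) lies midway between the tips of the shut fingers; the grasp point (between the pads) lies 19 mm behind it; z points along the fingers, y is the direction in which the jaws open and shut (so a half turn about z gives the same grasp; the last joint's range is limited). The gripper opens to 91 mm and grips with 3 to 60 N. Pads are 32 mm wide; open, the fingers measure 118 mm over their backs; the gripper's body (76 mm by 178 mm) begins 60 mm behind the grasp point.
Start: joints at [-74.141, 18.312, 89.639, -0, 72.044, -1.146], TCP at [168.168, -549.875, 213.976] pointing down, gripper open.
Joint ranges: [-177.97, 177.97], [-48.28, 115.42], [12.27, 149.76], [-77.06, 257.06], [2.81, 150.46], [-146.56, 146.56]. Speed limits (degrees/s): [147.25, 147.25, 180, 180, 180, 180].

### API

Orientations are given as a 3x3 rotation matrix whose columns are the frame's x, y, z axes.
In Python, from workcell import manip gives the robot as it stands. The module is installed in compiled form; this text tells all that it offers.
- The arm moves only by the tool arm_command, never from a script. Its argument "motion" is text: rows parted by semicolons, each of 7 numbers parted by spaces: the shift along the tool's x, y, z in cm, then the turn, a rotation vector about the tool's x, y, z in degrees, then the opening, from 0 (shut) to 1 (fully open). A call has 1 to 10 rows; each row shifts and turns the commanded pose from where the row before left it, along the tool's axes as they then stand; what a row does not reach is not made up. A row lasts 1/8 s, in which the tool goes at most 62.5 mm and 10.7 degrees, less where a joint would pass 70% of its speed; a pose out of reach is approached as far as the arm can. A call with a gripper value outside its range is refused whole. The fingers move at their own pace and stop on an object; "grip_force" is the grip in N (left out, the last holds). Time passes only in rows, so rows that do not move let the fingers close. It gives the time, the measured TCP pose, the force and the opening at its end, in the units of the state.
- manip.state(): the state, without advancing time (a new reading comes with each control period).
- manip.snapshot(name): name is "scene" or "side" or "wrist"; returns a dict with "color" (400x640x3 uint8, blue, green, red), "depth" (400x640 float32, mm along the optical axis (not along the pixel's ray), 0 where there is no reading), "fovy" (degrees; the focal length in pixels is half the picture's height over the tangent of half this angle, whatever the lens; pixels are square), "cx", "cy" (the principal point, pixels), "pose" (4x4, takes a point from camera to world coordinates). Camera axes: x right, y down, z forward; pixel columns grow to the right and rows downward; lengths in mm; the calibration is good to about 2 mm. A picture is of the moment at which its call begins.
- manip.sign_off(): hands the job in, once; it reports no verdict.
The state is a dict: "clock": time; "joint_pos": joint angles; "dq": joint speeds; "joint_torque": joint torques, N m; "position": TCP position; "tool_rot": TCP orientation; "force": force on the tool from outside, world axes, zero at the start; "wrist_torque": the same for the moment, N m; "finger_gap": finger opening in mm.
Only numpy, scipy, OpenCV 4.12 (cv2) and the standard library are available. Lean on these libraries where they do the work, as an engineer would, in place of code of your own. Each camera call takes 0.05 s, during which the arm holds its last target.

## Working session

There is one attempt and no reset: what is moved stays moved. The work goes in short steps, Python scripts to look and compute and a tool call to move; the robot and the scene stay as the last step left them, time stands still between calls to the robot, and variables do not carry over. Pictures are saved under pics/ and viewed, and the job is handed in when it is done.

Besides the shell and the picture viewer there is one more tool, called by a JSON object that holds its "name" and its "arguments", one argument or row to a line. arm_command: Moves the arm, as the interface text tells. Its arguments: {"type":"object","properties":{"motion":{"type":"string"},"grip_force":{"type":"number"}},"required":["motion"]}

```bash
mkdir -p pics
cat > h.py <<'E'
import numpy as np, cv2
from workcell import manip
def snap(n,fn=None):
    s=manip.snapshot(n)
    if fn: cv2.imwrite('pics/'+fn,s['color'])
    return s
def cloud(s):
    d=s['depth'];h,w=d.shape;f=h/2/np.tan(np.radians(s['fovy'])/2)
    v,u=np.mgrid[:h,:w]
    P=np.stack([(u-s['cx'])/f*d,(v-s['cy'])/f*d,d],-1)
    T=np.array(s['pose']);W=P@T[:3,:3].T+T[:3,3]
    W[d<=0]=np.nan
    return W
E
python3 - <<'E'
from h import *
for n in ['scene','side']:
    s=snap(n,n+'0.png');print(n,s['fovy'],s['cx'],s['cy'],np.round(s['pose'],2).tolist())
st=manip.state();print(st)
E
```

```text
scene 48.27085274477539 317.9882284593615 197.4981913507644 [[0.18, 0.83, -0.53, 1165.4], [0.98, -0.14, 0.11, -136.08], [0.02, -0.54, -0.84, 1054.72], [0.0, 0.0, 0.0, 1.0]]
side 53.38639656709879 320.2589719758179 191.66952654371875 [[-0.96, -0.2, 0.17, 331.69], [-0.27, 0.74, -0.62, 804.53], [-0.0, -0.64, -0.77, 1039.75], [0.0, 0.0, 0.0, 1.0]]
{'clock': 0.1, 'joint_pos': array([-7.41417334e+01,  1.83472375e+01,  8.96979750e+01, -1.33305495e-03,
        7.20443659e+01, -1.14744051e+00]), 'dq': array([ 0.0169352 , -0.09999366, -0.0591589 ,  0.01291393, -0.04684054,
        0.02138355]), 'joint_torque': array([ 1.29666962e-03, -4.13333344e+01, -2.32508612e+01,  7.29578873e-02,
        4.22268198e-02, -4.16393925e-05]), 'position': array([ 168.0263323 , -549.43839009,  213.22154646]), 'tool_rot': array([[ 9.56273528e-01,  2.92473483e-01, -4.48513550e-04],
       [ 2.92473827e-01, -9.56272355e-01,  1.49788634e-03],
       [ 9.19092579e-06, -1.56356753e-03, -9.99998778e-01]]), 'force': array([ 0.15625963, -0.21482625,  0.50314793]), 'wrist_torque': array([-0.02236705,  0.01636583, -0.07169494]), 'finger_gap': 91.08547415992327}
```

View pics/scene0.png

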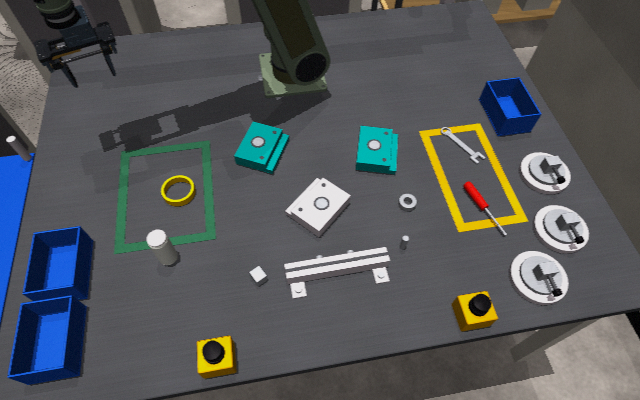

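View pics/side0.png

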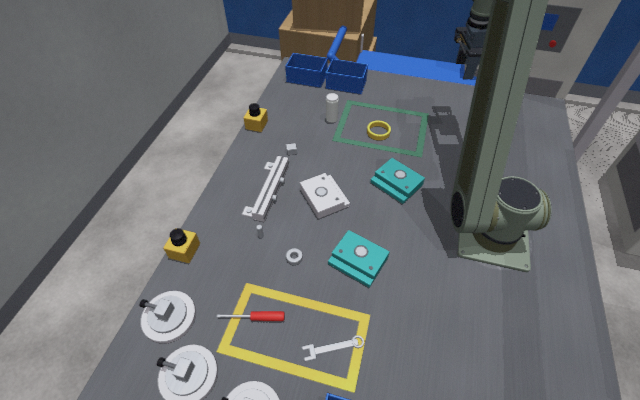

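The scene image shows the white block at about (319,205), the fence at (337,265) with its pins at (322,257) and (350,250), the dowel at (405,241), the gauge at (258,275) and the collar at (408,202). There are two turquoise look-alikes at (262,147) and (377,149). Next I'll build a metric top view.

```bash
cat >> h.py <<'E'
def top(Ws,cols,x0,x1,y0,y1,res=1.0,zmin=-20):
    # rows: x decreasing downwards ; cols: y decreasing to right
    H=int((x1-x0)/res);Wd=int((y1-y0)/res)
    z=np.full((H,Wd),np.nan);c=np.zeros((H,Wd,3),np.uint8)
    for W,C in zip(Ws,cols):
        p=W.reshape(-1,3);q=C.reshape(-1,3)
        ok=np.isfinite(p[:,0])&(p[:,2]<150)
        p=p[ok];q=q[ok]
        r=((x1-p[:,0])/res).astype(int);k=((y1-p[:,1])/res).astype(int)
        ok=(r>=0)&(r<H)&(k>=0)&(k<Wd)
        for a,b,zz,cc in zip(r[ok],k[ok],p[ok,2],q[ok]):
            if not z[a,b]>zz: z[a,b]=zz;c[a,b]=cc
    return z,c
E
python3 - <<'E'
from h import *
S=[snap(n) for n in ['scene','side']]
Ws=[cloud(s) for s in S]
for W,s in zip(Ws,S):
    z,c=top([W],[s['color']],250,800,-300,300,2)
    m=np.isfinite(z)
    print(np.nanmedian(z))
# print sample points
W=Ws[0]
for (u,v) in [(319,205),(337,265),(322,257),(405,238),(258,272),(408,202),(262,147),(377,149),(160,235)]:
    print((u,v),np.round(W[v,u],1))
col=[]
for W in Ws:
    zz=np.clip(W[...,2],0,60)/60*255
    col.append(cv2.applyColorMap(np.nan_to_num(zz).astype(np.uint8),cv2.COLORMAP_JET))
ims=[]
for W,cc in zip(Ws,col):
    z,c=top([W],[cc],350,750,-220,200,1.5); ims.append(cv2.dilate(c,np.ones((2,2))))
cv2.imwrite('pics/top0.png',np.hstack(ims))
E
```

```text
0.9931759489604701
0.5476324052965538
(319, 205) [557.9  -7.1  40.1]
(337, 265) [735.9   5.4  41.1]
(322, 257) [708.3 -27.   40.8]
(405, 238) [696.2 189.   48.8]
(258, 272) [ 716.3 -187.9   30.4]
(408, 202) [564.3 245.9  -3.1]
(262, 147) [ 336.6 -134.5   40.3]
(377, 149) [404.1 190.7  47. ]
(160, 235) [ 618.6 -401.5  110.7]
```

View pics/top0.png

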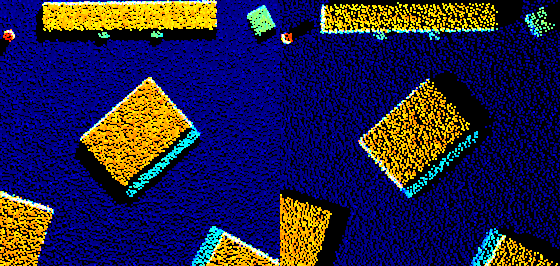

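```bash
cat >> h.py <<'E'
from scipy.optimize import minimize
def rectpts(W,c,R,zlo,zhi):
    p=W.reshape(-1,3);ok=np.isfinite(p[:,0]);p=p[ok]
    return p[(np.hypot(p[:,0]-c[0],p[:,1]-c[1])<R)&(p[:,2]>zlo)&(p[:,2]<zhi)]
def fitrect(p,lx,ly,th0):
    # edges by quantiles: angle by minimizing boundary area, centre by mid
    def ext(th):
        a=p[:,:2]@np.array([np.cos(th),np.sin(th)]);b=p[:,:2]@np.array([-np.sin(th),np.cos(th)])
        q=lambda v:np.percentile(v,[.7,99.3])
        return q(a),q(b)
    ths=th0+np.radians(np.arange(-8,8,.1))
    A=[(lambda e:(e[0][1]-e[0][0])*(e[1][1]-e[1][0]))(ext(t)) for t in ths]
    k=np.argsort(A)[:15];th=ths[k].mean()
    ea,eb=ext(th);ca,cb=ea.mean(),eb.mean()
    return th,np.array([np.cos(th)*ca-np.sin(th)*cb,np.sin(th)*ca+np.cos(th)*cb]),ea[1]-ea[0],eb[1]-eb[0]
def block(W,c,th0,R=95):
    p=rectpts(W,c,R,32,52)
    th,ct,l,w=fitrect(p,96,140,th0)
    o=ct-10*np.array([np.cos(th),np.sin(th)])
    return o,th,l,w,np.median(p[:,2])
E
python3 - <<'E'
from h import *
for n in ['scene','side']:
    W=cloud(snap(n))
    o,th,l,w,z=block(W,(555,0),np.radians(45))
    for i in range(3): o,th,l,w,z=block(W,o+10*np.array([np.cos(th),np.sin(th)]),th)
    print(n,'block',o.round(1),np.degrees(th).round(2),round(l,1),round(w,1),z)
    p=rectpts(W,(735,5),150,33,46);p=p[(p[:,0]>705)&(p[:,0]<770)]
    print('fence',cv2.minAreaRect(p[:,:2].astype(np.float32)),np.median(p[:,2]))
    th,ct,l,w=fitrect(p,0,0,0);print(np.degrees(th),ct,l,w)
    for c,R,lo,hi in [((696,189),25,15,60),((716,-188),35,15,40),((572,195),50,12,30),((618,-401),40,90,130)]:
        q=rectpts(W,c,R,lo,hi)
        if len(q):print(c,len(q),q.mean(0).round(1),q.min(0).round(0),q.max(0).round(0))
    # turquoise
    p=W.reshape(-1,3)
    for c in [(336,-134),(375,185)]:
        q=rectpts(W,c,90,32,52)
        print('turq',cv2.boxPoints(cv2.minAreaRect(q[:,:2].astype(np.float32))).round(0).tolist())
E
```

```text
scene block [546.3 -10. ] 41.68 95.2 138.7 41.96646263619493
fence ((727.371337890625, 6.2591705322265625), (42.01665115356445, 259.92596435546875), 0.6134561896324158) 40.21707739442161
0.4999999999999699 [727.60432132   5.78110046] 40.37306618554055 255.813191871051
(696, 189) 67 [699.6 185.9  39.1] [689. 179.  16.] [706. 194.  53.]
(716, -188) 194 [ 722.2 -190.3   28.7] [ 700. -211.   15.] [ 741. -171.   35.]
(572, 195) 113 [573.7 227.   19.1] [550. 212.  12.] [598. 243.  25.]
(618, -401) 354 [ 627.2 -410.4  106.5] [ 601. -434.   90.] [ 648. -388.  115.]
turq [[230.0, -153.0], [357.0, -223.0], [404.0, -137.0], [277.0, -67.0]]
turq [[300.0, 164.0], [439.0, 119.0], [468.0, 211.0], [329.0, 256.0]]
side block [542.8  -6.9] 41.7 95.2 139.6 41.519289271891466
fence ((725.1719360351562, 6.9501800537109375), (40.28158950805664, 267.08392333984375), 0.039928290992975235) 39.59981546887798
0.2999999999999705 [724.66716608   8.54725059] 39.017844751438474 258.496783025223
(696, 189) 51 [692.2 192.5  38.1] [686. 181.  15.] [701. 199.  53.]
(716, -188) 83 [ 715.8 -185.    27. ] [ 697. -212.   15.] [ 739. -166.   35.]
(572, 195) 87 [570.4 228.7  19.4] [546. 214.  13.] [592. 244.  24.]
(618, -401) 119 [ 619.3 -404.7  104.6] [ 597. -438.   91.] [ 643. -383.  113.]
turq [[229.0, -154.0], [353.0, -218.0], [400.0, -129.0], [276.0, -65.0]]
turq [[300.0, 162.0], [434.0, 121.0], [463.0, 216.0], [329.0, 258.0]]
```

{"name": "arm_command", "arguments": {
  "motion": "4.06 -4.15 0 0 0 0 0;4.06 -4.15 0 0 0 0 0;4.06 -4.15 0 0 0 0 0;4.06 -4.15 0 0 0 0 0;4.06 -4.15 0 0 0 0 0;4.06 -4.15 0 0 0 0 0;4.06 -4.15 0 0 0 0 0;4.06 -4.15 0 0 0 0 0;4.06 -4.15 0 0 0 0 0;4.06 -4.15 0 0 0 0 0",
  "grip_force": 20
}}

```text
clock: 1.55
position: [435.8, -32.5, 214.2]
tool_rot: [[0.956, 0.293, 0.001], [0.293, -0.956, -0.0], [0.001, 0.001, -1.0]]
force: [1.8, -1.2, -0.2]
finger_gap: 0.5
```

{"name": "arm_command", "arguments": {
  "motion": "0 0 0 0 0 -8.2 0;0 0 0 0 0 -8.2 0;0 0 0 0 0 -8.2 0;0 0 0 0 0 0 0"
}}

```text
clock: 2.05
position: [435.0, -34.2, 213.9]
tool_rot: [[0.749, 0.663, -0.0], [0.663, -0.749, -0.0], [-0.0, 0.0, -1.0]]
force: [0.4, 0.7, -0.4]
finger_gap: 0.6
```

{"name": "arm_command", "arguments": {
  "motion": "0 0 6 0 0 0 0;0 0 6 0 0 0 0;0 0 5 0 0 0 0;0 0 3.3 0 0 0 0;0 0 0 0 0 0 0;0 0 0 0 0 0 0"
}}

```text
clock: 2.8
position: [436.2, -34.5, 12.0]
tool_rot: [[0.748, 0.663, 0.002], [0.663, -0.748, -0.0], [0.001, 0.002, -1.0]]
force: [1.4, -0.4, 0.4]
finger_gap: 0.6
```

Run:
```python
from h import *
s=snap('side','side1.png');snap('wrist','wrist1.png')
im=s['color'][120:260,240:460];cv2.imwrite('pics/side1c.png',cv2.resize(im,None,fx=3.5,fy=3.5,interpolation=cv2.INTER_CUBIC))
```

```text
(no output)
```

View pics/side1c.png

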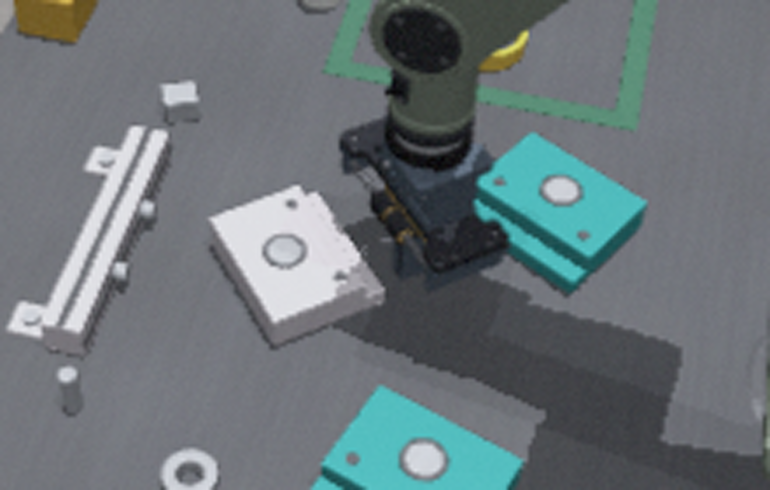

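The closed fingers, at about (425,270) in the crop, are down behind the block's near-left step edge, with a small gap. I'll close that gap now.

{"name": "arm_command", "arguments": {
  "motion": "0.6 0 0 0 0 0 0;0.6 0 0 0 0 0 0;0.4 0 0 0 0 0 0;0.3 0 0 0 0 0 0;0.2 0 0 0 0 0 0;0.2 0 0 0 0 0 0"
}}

```text
clock: 3.65
position: [452.1, -19.0, 10.8]
tool_rot: [[0.748, 0.664, -0.0], [0.664, -0.748, -0.0], [-0.0, -0.0, -1.0]]
force: [-2.7, -2.2, -0.4]
finger_gap: -0.0
```

{"name": "arm_command", "arguments": {
  "motion": "0.3 -0.33 0 0 0 2.5 0;0.3 -0.33 0 0 0 2.5 0;0.3 -0.33 0 0 0 2.5 0;0.3 -0.33 0 0 0 2.5 0;0.3 -0.33 0 0 0 2.5 0;0.3 -0.33 0 0 0 2.5 0;0 0 0 0 0 0 0"
}}

```text
clock: 4.53
position: [454.4, 7.5, 10.8]
tool_rot: [[0.894, 0.449, -0.002], [0.449, -0.894, -0.0], [-0.002, -0.001, -1.0]]
force: [-2.7, -0.1, 2.0]
finger_gap: 0.5
```

```bash
cat > look.py <<'E'
from h import *
import sys
th0=np.radians(float(sys.argv[1]));c=np.array([float(sys.argv[2]),float(sys.argv[3])])
off={'scene':np.array([1.75,-1.5]),'side':np.array([-1.75,1.5])}
st=manip.state();t=st['position'][:2]
for n in ['scene','side']:
    s=snap(n,sys.argv[4]+n+'.png');W=cloud(s)
    # mask gripper: keep light grey block colours only
    C=s['color'].astype(int);W[(C.min(-1)<110)]=np.nan
    o,th=c,th0
    for i in range(4): o,th,l,w,z=block(W,o+10*np.array([np.cos(th),np.sin(th)]),th,90)
    oc=o-off[n];R=np.array([[np.cos(th),np.sin(th)],[-np.sin(th),np.cos(th)]])
    print(n,oc.round(1),np.degrees(th).round(2),round(l,1),round(w,1),round(z,1),'tcp in block',(R@(t-oc)).round(1))
print(st['clock'],st['position'].round(1),st['force'].round(1),np.degrees(np.arctan2(st['tool_rot'][1,0],st['tool_rot'][0,0])).round(2))
E
python3 look.py 27 552 -3 a
python3 - <<'E'
import cv2;im=cv2.imread('pics/ascene.png')[120:300,220:440];cv2.imwrite('pics/ac.png',cv2.resize(im,None,fx=3,fy=3))
E
```

```text
scene [545.4  -5.4] 27.2 94.9 137.1 42.0 tcp in block [-75.   53.1]
side [546.3  -5.7] 27.4 94.8 140.5 41.4 tcp in block [-75.5  54. ]
4.525 [454.4   7.5  10.8] [-2.7 -0.1  2. ] 26.65
```

View pics/ac.png

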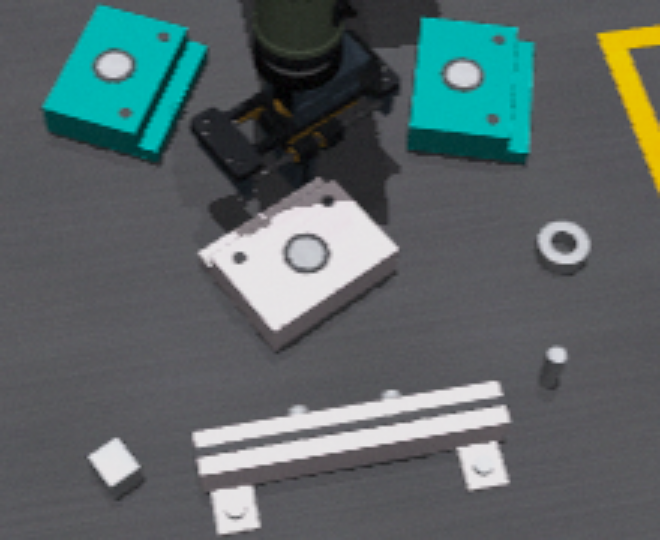

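The block turned from about 41.7° to 27.3° and its centre barely moved, so I'll keep going the same way.

{"name": "arm_command", "arguments": {
  "motion": "0.3 -0.33 0 0 0 2.5 0;0.3 -0.33 0 0 0 2.5 0;0.3 -0.33 0 0 0 2.5 0;0.3 -0.33 0 0 0 2.5 0;0.3 -0.33 0 0 0 2.5 0;0.3 -0.33 0 0 0 2.5 0;0.3 -0.33 0 0 0 2.5 0;0.3 -0.33 0 0 0 2.5 0;0.3 -0.33 0 0 0 2.5 0;0 0 0 0 0 0 0"
}}

```text
clock: 5.88
position: [472.0, 43.6, 10.7]
tool_rot: [[0.997, 0.072, -0.002], [0.072, -0.997, 0.0], [-0.002, -0.0, -1.0]]
force: [-3.5, 1.3, 1.0]
finger_gap: 0.3
```

```bash
python3 look.py 5 550 0 b
```

```text
scene [551.6  -2.7] 5.9 95.3 137.6 42.1 tcp in block [-74.3  54.2]
side [557.6  -2.6] 6.78 84.6 138.9 41.4 tcp in block [-79.5  56. ]
5.875 [472.   43.6  10.7] [-3.5  1.3  1. ] 4.15
```

{"name": "arm_command", "arguments": {
  "motion": "0.3 -0.33 0 0 0 2.5 0;0.3 -0.33 0 0 0 1.2 0;0 0 0 0 0 0 0;-1.5 0 0 0 0 0 0;-2 0 0 0 0 0 0;-2 0 0 0 0 0 0;0 0 0 0 0 0 0"
}}

```text
clock: 6.85
position: [422.0, 49.7, 11.1]
tool_rot: [[1.0, 0.008, -0.0], [0.008, -1.0, -0.0], [-0.0, 0.0, -1.0]]
force: [0.6, -0.3, 0.4]
finger_gap: 0.5
```

```bash
python3 look.py 1 553 0 c;python3 - <<'E'
from h import *
for n in ['scene','side']:
    W=cloud(snap(n)); p=rectpts(W,(735,5),150,33,46);p=p[(p[:,0]>695)&(p[:,0]<770)]
    # front edge (bar): per-y-bin min x ; back: max x
    for f in (np.min,np.max):
        b=[];
        for y in range(-115,125,8):
            q=p[(p[:,1]>=y)&(p[:,1]<y+8)]
            if len(q)>3:b.append((q[:,1].mean(),f(q[:,0])))
        b=np.array(b);k=cv2.fitLine(b.astype(np.float32),cv2.DIST_HUBER,0,.01,.01).ravel();print(n,'angle',np.degrees(-np.arctan(k[1]**-1*k[0])).round(2),k[2:])
E
```

```text
scene [553.   -2.3] -0.67 94.8 137.4 42.2 tcp in block [-131.6   50.5]
side [553.8  -3.2] 0.33 95.1 140.4 41.5 tcp in block [-131.5   53.7]
6.85 [422.   49.7  11.1] [ 0.6 -0.3  0.4] 0.43
scene angle 89.57 [  2.278095 707.85254 ]
scene angle 89.35 [-18.197409 747.7215  ]
side angle 89.13 [  4.626239 705.0511  ]
side angle 89.45 [  7.899504 743.1807  ]
```

{"name": "arm_command", "arguments": {
  "motion": "0 2.6 0 0 0 0 0;0 2.6 0 0 0 0 0;0 0 0 0 0 0 1;0 0 0 0 0 0 1;0 0 0 0 0 0 1;0 0 0 0 0 0 1;0 0 0 0 0 0 1;0 0 0 0 0 0 1"
}}

```text
clock: 8.05
position: [423.8, -1.9, 10.9]
tool_rot: [[1.0, 0.007, 0.0], [0.007, -1.0, -0.0], [0.0, 0.0, -1.0]]
force: [-0.7, -0.8, -0.3]
finger_gap: 57.3
```

{"name": "arm_command", "arguments": {
  "motion": "1.5 0 0 0 0 0 1;1.5 0 0 0 0 0 1;1.5 0 0 0 0 0 1;0.6 0 0 0 0 0 1;0.3 0 0 0 0 0 1;0.3 0 0 0 0 0 1;0.3 0 0 0 0 0 1;0.3 0 0 0 0 0 1;0.3 0 0 0 0 0 1;0 0 0 0 0 0 1"
}}

```text
clock: 9.3
position: [484.6, -1.6, 10.1]
tool_rot: [[1.0, 0.007, -0.01], [0.007, -1.0, -0.0], [-0.01, -0.0, -1.0]]
force: [-7.7, -1.0, 4.2]
finger_gap: 91.3
```

```bash
python3 look.py 0 555 -2 d
python3 - <<'E'
import cv2;im=cv2.imread('pics/dscene.png')[120:300,220:440];cv2.imwrite('pics/dc.png',cv2.resize(im,None,fx=3,fy=3))
E
```

```text
scene [559.2  -2.1] 0.55 94.6 137.2 42.1 tcp in block [-74.6   1.1]
side [561.7  -2.7] 1.54 91.1 140.0 41.5 tcp in block [-77.1   3.1]
9.3 [484.6  -1.6  10.1] [-7.7 -1.   4.2] 0.42
```

View pics/dc.png

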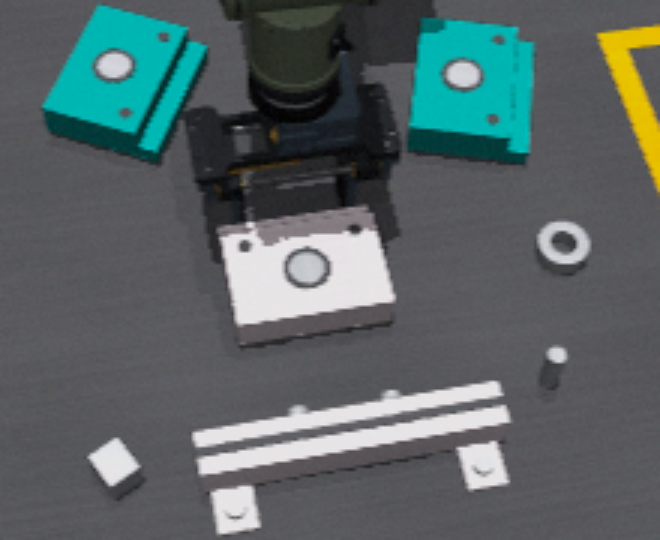

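The block is square to the fence: scene camera 0.55°, fence about 0.5°. It is about 77 mm clear of the pins. Now I'll push it straight in.

{"name": "arm_command", "arguments": {
  "motion": "0.5 0 0 0 0 0 1;0.7 0 0 0 0 0 1;0.7 0 0 0 0 0 1;0.7 0 0 0 0 0 1;0.7 0 0 0 0 0 1;0.7 0 0 0 0 0 1;0.7 0 0 0 0 0 1;0.7 0 0 0 0 0 1;0.6 0 0 0 0 0 1;0.4 0 0 0 0 0 1"
}}

```text
clock: 10.65
position: [548.2, -1.1, 10.1]
tool_rot: [[1.0, 0.007, -0.012], [0.007, -1.0, 0.0], [-0.012, -0.0, -1.0]]
force: [-10.1, -0.4, 5.9]
finger_gap: 91.5
```

```bash
python3 look.py 0 622 -2 e
```

```text
scene [655.4  -1.3] 0.97 157.6 138.7 41.6 tcp in block [-107.2    2. ]
side [663.3   0.9] 2.72 143.2 145.7 40.9 tcp in block [-115.     3.4]
10.65 [548.2  -1.1  10.1] [-10.1  -0.4   5.9] 0.42
```

{"name": "arm_command", "arguments": {
  "motion": "0.3 0 0 0 0 0 1;0.3 0 0 0 0 0 1;0.2 0 0 0 0 0 1;0.1 0 0 0 0 0 1;0.1 0 0 0 0 0 1;0 0 0 0 0 0 1"
}}

```text
clock: 11.5
position: [558.0, -1.0, 10.1]
tool_rot: [[1.0, 0.007, -0.012], [0.007, -1.0, 0.0], [-0.012, -0.0, -1.0]]
force: [-9.3, -0.0, 4.9]
finger_gap: 90.9
```

{"name": "arm_command", "arguments": {
  "motion": "0.1 0 0 0 0 0 1;0.1 0 0 0 0 0 1;0 0 0 0 0 0 1"
}}

```text
clock: 11.88
position: [560.2, -1.0, 10.1]
tool_rot: [[1.0, 0.007, -0.011], [0.007, -1.0, 0.0], [-0.011, -0.0, -1.0]]
force: [-9.5, 0.1, 5.5]
finger_gap: 91.4
```

{"name": "arm_command", "arguments": {
  "motion": "0.1 0 0 0 0 0 1;0 0 0 0 0 0 1"
}}

```text
clock: 12.12
position: [560.2, -1.0, 10.1]
tool_rot: [[1.0, 0.007, -0.014], [0.007, -1.0, 0.0], [-0.014, -0.0, -1.0]]
force: [-10.7, -0.7, 7.0]
finger_gap: 91.4
```

{"name": "arm_command", "arguments": {
  "motion": "0.1 0 0 0 0 0 1;0 0 0 0 0 0 1"
}}

```text
clock: 12.38
position: [561.0, -1.0, 10.1]
tool_rot: [[1.0, 0.007, -0.014], [0.007, -1.0, -0.0], [-0.014, -0.0, -1.0]]
force: [-12.1, -0.3, 8.0]
finger_gap: 91.1
```

{"name": "arm_command", "arguments": {
  "motion": "0.1 0 0 0 0 0 1;0 0 0 0 0 0 1"
}}

```text
clock: 12.62
position: [561.0, -1.0, 10.1]
tool_rot: [[1.0, 0.007, -0.016], [0.007, -1.0, -0.0], [-0.016, -0.0, -1.0]]
force: [-13.0, -0.0, 9.8]
finger_gap: 91.2
```

{"name": "arm_command", "arguments": {
  "motion": "0.1 0 0 0 0 0 1;0.1 0 0 0 0 0 1;0 0 0 0 0 0 1"
}}

```text
clock: 13.0
position: [561.1, -1.0, 10.1]
tool_rot: [[1.0, 0.007, -0.02], [0.007, -1.0, -0.0], [-0.02, -0.0, -1.0]]
force: [-17.4, -0.1, 13.8]
finger_gap: 90.9
```

{"name": "arm_command", "arguments": {
  "motion": "0.1 0 0 0 0 0 1;0.1 0 0 0 0 0 1;0 0 0 0 0 0 1"
}}

```text
clock: 13.38
position: [561.1, -1.0, 10.2]
tool_rot: [[1.0, 0.007, -0.024], [0.007, -1.0, -0.0], [-0.024, -0.0, -1.0]]
force: [-21.3, -1.3, 17.3]
finger_gap: 90.6
```

{"name": "arm_command", "arguments": {
  "motion": "0.1 0 0 0 0 0 1;0.1 0 0 0 0 0 1;0 0 0 0 0 0 1"
}}

```text
clock: 13.75
position: [561.1, -1.0, 10.2]
tool_rot: [[1.0, 0.007, -0.028], [0.007, -1.0, -0.0], [-0.028, -0.0, -1.0]]
force: [-25.5, -1.1, 22.1]
finger_gap: 91.1
```

```bash
cat > look2.py <<'E'
from h import *
import sys
for n in ['scene','side']:
    s=snap(n,sys.argv[1]+n+'.png');W=cloud(s);C=s['color'].astype(int)
    W[(C.min(-1)<60)]=np.nan
    p=rectpts(W,(646,-1),95,36,48)
    def edge(p,f):
        b=[]
        for y in range(-62,62,6):
            q=p[(p[:,1]>=y)&(p[:,1]<y+6)]
            if len(q)>3:b.append((q[:,1].mean(),f(q[:,0])))
        b=np.array(b);k=np.polyfit(b[:,0],b[:,1],1);return np.degrees(np.arctan(-k[0])).round(2),np.polyval(k,0).round(1)
    blk=p[(p[:,0]<699)];
    print(n,'blockfront ang,x',edge(blk,np.max),'y',np.percentile(blk[:,1],[.7,99.3]).round(1))
    q=rectpts(W,(720,0),80,33,46);q=q[(q[:,0]>701)&(q[:,0]<735)]
    print('fence front',edge(q,np.min))
    im=s['color'][180:290,260:420] if n=='scene' else s['color'][130:250,220:380]
    cv2.imwrite('pics/%s%sc.png'%(sys.argv[1],n),cv2.resize(im,None,fx=4.5,fy=4.5,interpolation=cv2.INTER_CUBIC))
st=manip.state();print(st['force'],st['wrist_torque'],st['position'],st['clock'])
E
python3 look2.py f
```

```text
scene blockfront ang,x (np.float64(0.67), np.float64(695.2)) y [-72.1  65.6]
fence front (np.float64(0.61), np.float64(708.1))
side blockfront ang,x (np.float64(-0.32), np.float64(690.3)) y [-69.6  69.2]
fence front (np.float64(0.67), np.float64(705.5))
[-25.512993    -0.86691485  21.82357883] [-1.11825379e-01  4.41545248e+00  4.02063006e-03] [561.1106687   -1.01706856  10.21832262] 13.85
```

View pics/fscenec.png

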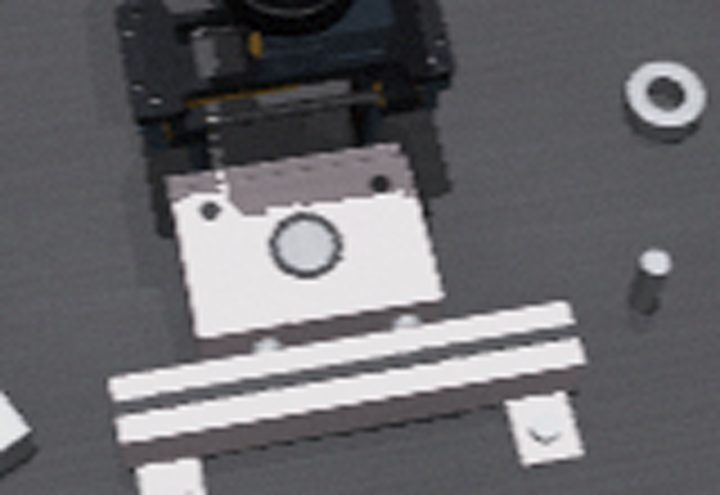

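View pics/fsidec.png

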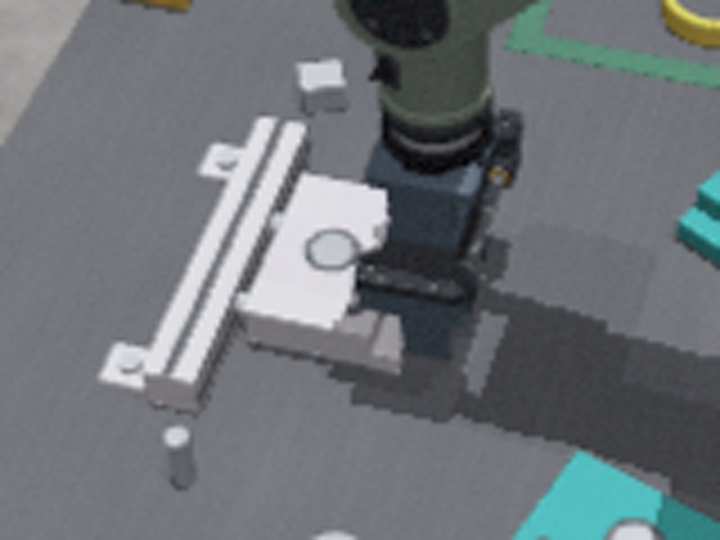

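The fingertips stalled at x=561.1 while the force rose to 25 N with almost no yaw moment, so both pins are carrying load. I'll back off gently and then rise.

{"name": "arm_command", "arguments": {
  "motion": "-0.2 0 0 0 0 0 1;-0.2 0 0 0 0 0 1;-0.2 0 0 0 0 0 1;-0.2 0 0 0 0 0 1;-0.2 0 0 0 0 0 1;-0.4 0 0 0 0 0 1;-1 0 0 0 0 0 1;-2 0 0 0 0 0 1;-2 0 0 0 0 0 1;0 0 0 0 0 0 1"
}}

```text
clock: 15.1
position: [509.6, -1.5, 11.1]
tool_rot: [[1.0, 0.007, -0.0], [0.007, -1.0, -0.0], [-0.0, 0.0, -1.0]]
force: [-0.5, 0.2, -0.5]
finger_gap: 91.4
```

{"name": "arm_command", "arguments": {
  "motion": "-2 0 -2 0 0 0 1;-2 0 -4 0 0 0 1;-2 0 -6 0 0 0 1;-2 0 -5 0 0 0 1;-2 0 -5 0 0 0 1;0 0 0 0 0 0 1;0 0 0 0 0 0 1"
}}

```text
clock: 15.98
position: [411.5, -2.2, 230.1]
tool_rot: [[1.0, 0.007, 0.001], [0.007, -1.0, -0.0], [0.001, 0.0, -1.0]]
force: [-0.3, -0.5, -0.0]
finger_gap: 91.2
```

```bash
python3 look2.py g
python3 - <<'E'
from h import *
for n in ['scene','side']:
    W=cloud(snap(n));p=rectpts(W,(646,-1),95,36,48);p=p[p[:,0]<699]
    th,ct,l,w=fitrect(p,0,0,0);print(n,np.degrees(th),ct,l,w,np.percentile(p[:,2],[5,50,95]),cv2.minAreaRect(p[:,:2].astype(np.float32)))
    A=np.c_[p[:,:2],np.ones(len(p))];k=np.linalg.lstsq(A,p[:,2],rcond=None)[0];print('tilt deg',np.degrees(k[:2]))
    for c,R,lo,hi in [((696,189),25,15,60),((716,-188),35,15,40),((572,227),40,12,30)]:
        q=rectpts(W,c,R,lo,hi); print(c,q.mean(0).round(1))
E
```

```text
scene blockfront ang,x (np.float64(0.01), np.float64(695.1)) y [-72.2  65.6]
fence front (np.float64(0.13), np.float64(707.9))
side blockfront ang,x (np.float64(0.52), np.float64(690.8)) y [-71.2  69.4]
fence front (np.float64(0.78), np.float64(705.2))
[ 0.34047944 -0.07229336  0.21725069] [-0.01259422 -0.02612484  0.05493673] [410.90366328  -2.13262496 228.98003961] 16.075
scene 0.39999999999997016 [647.66819489  -3.16414823] 95.86109404252306 137.9540209275327 [38.67051282 42.12982254 45.43757315] ((647.0604248046875, -2.7396011352539062), (99.53944396972656, 140.64292907714844), 0.1029781922698021)
tilt deg [-0.16354201  0.04794626]
(696, 189) [699.5 185.7  39.2]
(716, -188) [ 721.9 -190.4   28.6]
(572, 227) [574.2 235.6  19.3]
side 0.1266666666666378 [644.50087836  -1.0312773 ] 95.0891267679317 140.1009349376171 [37.85206043 41.36863606 44.84079545] ((644.71337890625, -2.2249984741210938), (96.81941223144531, 144.1215362548828), 0.36862868070602417)
tilt deg [-0.12358621 -0.0964322 ]
(696, 189) [692.4 192.7  37.8]
(716, -188) [ 716.4 -185.2   26.6]
(572, 227) [569.2 239.6  19. ]
```

View pics/gscenec.png

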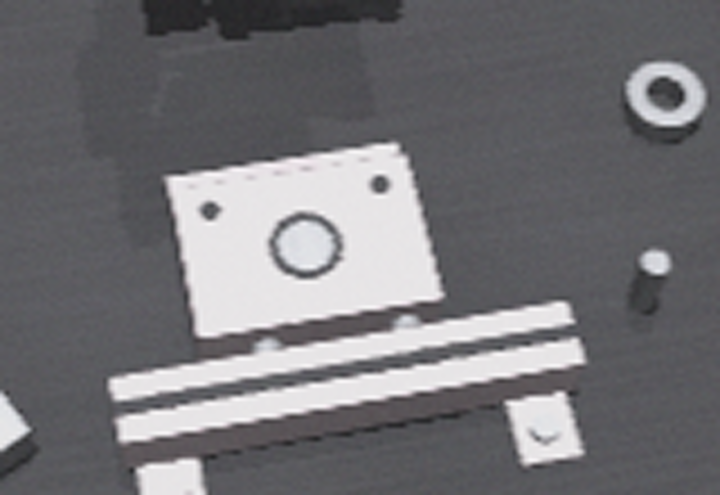

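View pics/gsidec.png

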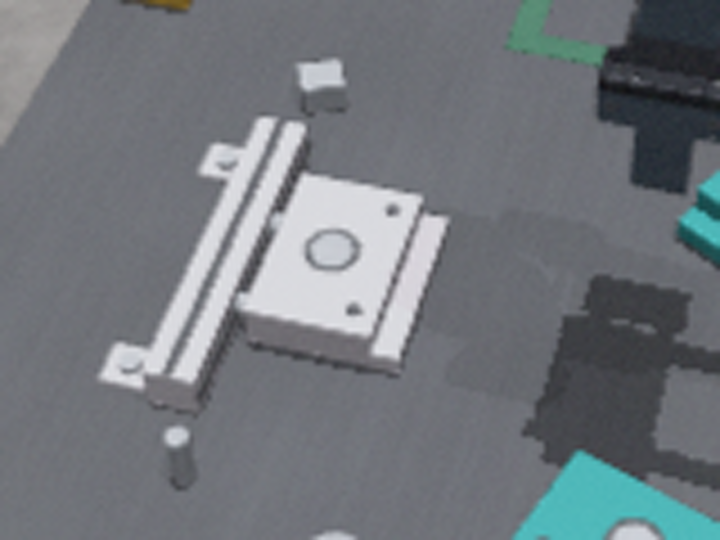

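Both pictures show the block's plain face against both pins, at scene crop (265,345) and (405,322). The step faces the robot and the hand is clear. I'm handing the job in.

```bash
python3 -c "
from workcell import manip
print(manip.sign_off())"
```

```text
the job is handed in; nothing more can be done
None
```

The block is seated with its plain long face against both stop pins. I handed the job in at about 16 s on the robot's clock, against the 72 s limit.

**What I did:** I pushed the step-side left corner with the shut fingers, low down. This turned the block from about 41.7° to square, with roughly 80 mm still clear of the pins. I then pushed it straight in with the open fingers, one on each side, drew the hand back and raised it.

**Final checks:**
- **Contact with the pins:** the fingertips stopped at x = 561.1 mm while the push rose to about 25 N with almost no yaw moment, so both pins were loaded.
- **Block pose after release:** the origin is about 58 mm in front of the pin plane and about 8 mm to the right of the fence middle (30 mm allowed). The top is level to within 0.2° in both cameras.
- **Other objects:** the dowel and gauge were measured again and had not moved. The collar looked unmoved; its readings were taken over different windows, so they do not compare directly. The rest I did not measure again, but the arm never went near them.

**Disagreements:** the two cameras differ by about 3 mm in absolute position and up to about 0.8° in single-edge angle fits, because of noise. Flatness against the pins therefore rests on the force stall and the block and fence angles agreeing within that noise.

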